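Pull the spent deioniser cartridge

ROBOT

A 6-joint arm with a two-finger parallel gripper is mounted at the origin on the work surface. World frame = base frame: x ahead of the robot, y to its left, z up, the work surface at z = 0. Lengths are in m, angles in rad, forces in N, time in s.
With the tool pointing down it reaches from about 0.225 to 0.875 m from the base axis. Payload 3.4 kg.
Tool frame: the origin (TCP) lies between the finger pads; the fingertips stand 8 mm ahead of it and the grasp point (between the pads) lies 11 mm behind it; z points along the fingers, y is the line along which they close (so a half turn about z gives the same grasp; the last joint's range is limited). The gripper opens to 85 mm and grips with 20 to 120 N. Pads are 22 mm wide; open, the fingers measure 114 mm over their backs; the gripper's body (76 mm by 85 mm) begins 54 mm behind the grasp point. The pads swing forward as they close: fully open they stand 13 mm farther back than shut.
Start: joints at [-1.352, 0.276, 1.505, -0, 1.361, -0.121], TCP at [0.192, -0.542, 0.239] pointing down, gripper open.
Joint ranges: [-2.89, 2.89], [-0.75, 2.08], [0.22, 2.7], [-1.18, 4.32], [0.11, 2.71], [-2.7, 2.7]. Speed limits (rad/s): [2.57, 2.57, 3.14, 3.14, 3.14, 3.14].

INTERFACE

Orientations are given as a unit quaternion [w, x, y, z].
In Python, from rig import manip, optics, finder gives the robot as it stands.
- The arm moves only by the tool servo_tool, never from a script. Its argument "increments" is a list of rows, each a list of 7 numbers: the shift along the tool's x, y, z in cm, then the turn, a rotation vector about the tool's x, y, z in degrees, then the closure, from -1 (fully open) to 1 (shut). In form: [[x, y, z, rx, ry, rz, gripper], ...]. A call has exactly 5 rows; each row shifts and turns the commanded pose from where the row before left it, along the tool's axes as they then stand; what a row does not reach is not made up. A row lasts 1/10 s, in which the tool goes at most 50 mm and 8.59 degrees, less where a joint would pass 70% of its speed; a pose out of reach is approached as far as the arm can. A call is refused whole if a number of a shift passes 5 or a number of a turn 8.59, either way. A call with a gripper value outside its range is refused whole. The fingers move at their own pace and stop on an object; "squeeze" is the grip in N (left out, the last holds). Time passes only in rows, so rows that do not move let the fingers close, or fill a call up. It gives the time, the measured TCP pose, the force, the opening and the grip force at its end, in the units of the state.
- manip.get_state(): the state, without advancing time (a new reading comes with each control period).
- optics.get_image(name): name is "scene" or "top" or "wrist"; returns the picture (400x640x3 uint8, red, green, blue); there is no depth.
- optics.get_calibration(name): a dict with "fov_y" (degrees; the focal length in pixels is half the picture's height over the tangent of half this angle, whatever the lens; pixels are square), "cx", "cy" (the principal point, pixels), "world_to_cam" (4x4, takes a point from world to camera coordinates). Camera axes: x right, y down, z forward; pixel columns grow to the right and rows downward; lengths in m; the calibration is good to about 2 mm. A picture is of the moment at which its call begins: read the wrist's pose just before it. get_calibration takes no time and is no camera call; for the wrist camera it gives the pose at the moment of the call.
- manip.sign_off(): hands the job in; it is judged then, once.
Trained networks look in the newest picture that a camera, given by its name, has taken for a name from the list of things; names that differ only in an ending like _2 or _b are one class to them, and where a whole thing is asked for, a point or a joint stands for the part that bears it (a point fixed in the world has none). Each returns a list of dicts, best first, with "p" (0 to 1); they miss things now and then, are a little off and sometimes report something else, mostly with a low value. They report only what shows in the picture. A call takes as long as a camera call. They do not tell look-alikes from the thing itself.
- finder.silhouettes(label, camera): "region" (400x640 bool, what is visible of it) and "box" ([centre column, centre row, width, height] in pixels, round what is visible of it).
- finder.tip_of(label, camera): "at" ([column, row] in pixels: a listed point, or the origin of a listed thing).
The state is a dict: "clock": time; "qpos": joint angles; "qd": joint speeds; "effort": joint torques, N m; "position": TCP position; "ee_rot": TCP orientation; "contact_force": force on the tool from outside, world axes, zero at the start; "moment": the same for the moment, N m; "width": finger opening in m; "gripper_force": force on a finger pad.
Only numpy, scipy, OpenCV 4.12 (cv2) and the standard library are available. Lean on these libraries where they do the work, as an engineer would, in place of code of your own. Each camera call takes 0.05 s, during which the arm holds its last target. There are 200 camera calls.

TASK

The deioniser cartridge with the amber cap in the cartridge unit is spent. First shut the unit's feed valve by pushing its green-ball lever all the way over to the back, then push the spent cartridge in until its push-push latch lets go, draw it out as it springs up, and stand it upright, set down gently, in the white drip tray beside the used one. Leave the blue cartridges latched, keep the valve shut and do not disturb anything else.

Things in the scene. Friction and masses are not known exactly. Their poses are not given: they have to be found in the camera images.
- unit: Cartridge unit: fixed cream case 100 mm deep (its x), 320 mm wide (y), flat grey deck 110 mm above the bench. Origin: middle of its underside; x to its back, away from the robot, y to its left. Three wells 39 mm across, steel-rimmed, open in the deck at x = -12, y = -120, -45, +30 mm, one cartridge in each on a sprung push-push latch; the feed valve stands on the deck at x = +4, y = +125 mm.
- spent: Spent deioniser cartridge in one of the three wells: upright round barrel 36 mm in diameter (amber, white above), foot 32 mm across, low domed amber cap; 99 mm overall, 0.14 kg. Latched, jaws in the well hold it by its foot, its barrel ends flush with the deck and only the 7 mm sloping cap shows: it cannot be pulled out. Origin: centre of its underside, z up; 18 mm above the bench when latched.
- spent_top (a point): Top of the amber cap, where to push; 117 mm above the bench when latched. Some 4.5 mm deeper (7 to 10 N) trips the latch; 6 to 7 mm is right, a stop comes at 8 mm. As the push is withdrawn a damped spring lifts the cartridge 30 mm above its latched height within about 0.5 s and carries it there, free of the jaws, 30 mm of straight barrel showing. Pushed right down, it latches again.
- fresh_a: Fresh cartridge, the same but with a blue cap and blue resin, latched in another well of the unit. Origin: centre of its underside. To stay latched.
- fresh_b: The other fresh cartridge with a blue cap, latched in the remaining well. Origin: centre of its underside. To stay latched.
- feed (a joint): Lever of the feed toggle valve, rad: 0 = open, leaning to the unit's front (its -x, the robot's side); 1.1 = shut, leaning as far to the back (+x). It may start a little off 0 and stays where it is left; about 2 N at the ball moves it. The pivot lies along the unit's y, 140 mm above the bench, 58 mm from the ball's centre.
- feed_tip (a point): Centre of the green ball, 22 mm in diameter, on the end of the feed lever: 189 mm above the bench when open or shut, 198 mm half-way; from open to shut it travels 61 mm towards the unit's +x.
- tray: White plastic drip tray, open, 170 x 170 mm, walls 4 mm thick and 22 mm high, its floor 4 mm above the bench; fixed. Origin: middle of the underside; x and y along its sides. One used cartridge already stands in the half towards its +x side, the -x half is free.
- old: Used cartridge with an amber cap, of the same size (36 mm by 99 mm), standing upright in the tray. Origin: centre of its underside. To stay as it is.
- spare: Spare cartridge with a blue cap, same size, standing on the bench beyond the valve end of the unit. Origin: centre of its underside.
- cell: Small fuel cell: graphite block between aluminium end plates on a plywood base 110 x 130 mm, 110 mm tall, behind the unit. Origin: middle of its underside.
- beaker: Glass beaker, 72 mm across and 95 mm tall. Origin: centre of its underside.
- wash_bottle: White wash bottle with a red cap, 64 mm across and 170 mm tall. Origin: centre of its underside.
- wrench: Steel spanner, 180 mm long and 8 mm high, lying on the bench beyond the valve end of the unit. Origin: its middle, x along it.
- multimeter: Yellow hand multimeter, 175 x 85 x 46 mm, lying on the bench. Origin: middle of its underside.
Things that resemble listed ones, but are neither listed nor needed, are in the scene too. What is shaped like the spent but black or turquoise is not meant.

How it is judged:
By the outcome, as a careful person would: the job done as asked, in the order asked, and still so for the second after the job is handed in, with the robot touching nothing.
It also fails if it takes over 48 s, if anything falls off the work surface, if the arm or the gripper's body presses on something with over 40 N, if the wrist force passes 120 N, or if a joint passes its speed limit or range.

## Working session

There is one attempt and no reset: what is moved stays moved. The work goes in short steps, Python scripts to look and compute and a tool call to move; the robot and the scene stay as the last step left them, time stands still between calls to the robot, and variables do not carry over. Pictures are saved under pics/ and viewed, at most 10 in all, crops included, and the job is handed in when it is done.

Besides the shell and the picture viewer there is one more tool, called after "Request:" as name([rows], argument=value, ...), one row to a line, values as JSON. servo_tool: Moves the arm, as the interface text tells. Its arguments: {"type":"object","properties":{"increments":{"type":"array","items":{"type":"array","items":{"type":"number"}}},"squeeze":{"type":"number"}},"required":["increments"]}

```bash
mkdir -p pics; cat > h.py <<'E'
from rig import manip, optics, finder
import numpy as np, cv2
def snap(n,f):
    im=optics.get_image(n); cv2.imwrite(f'pics/{f}.png',im[:,:,::-1]); return im
def cal(n):
    c=optics.get_calibration(n); f=200/np.tan(np.radians(c['fov_y'])/2); return c,f
def ray(n,px,z):
    c,f=cal(n); T=np.linalg.inv(c['world_to_cam']); d=T[:3,:3]@np.array([(px[0]-c['cx'])/f,(px[1]-c['cy'])/f,1]); o=T[:3,3]
    return o+d*(z-o[2])/d[2]
def proj(n,p):
    c,f=cal(n); q=c['world_to_cam']@np.append(p,1); return np.array([f*q[0]/q[2]+c['cx'],f*q[1]/q[2]+c['cy']])
E
python3 - <<'E'
from h import *
np.set_printoptions(precision=4,suppress=True)
a=snap('top','top');b=snap('scene','scene')
for n in('top','scene'):
    print(n,optics.get_calibration(n))
for n,l,z in[('top','spent_top',.117),('top','feed_tip',.189),('top','unit',0),('top','tray',0),('top','old',0),('top','fresh_a',.018),('scene','spent_top',.117),('scene','feed_tip',.189),('scene','tray',0),('scene','unit',0)]:
    for r in finder.tip_of(l,n)[:4]: print(n,l,round(r['p'],2),np.array(r['at']),ray(n,r['at'],z))
print(manip.get_state())
E
```

```text
top {'fov_y': 46.87419641203503, 'cx': 317.0534215512068, 'cy': 201.46114379829442, 'world_to_cam': array([[ 0.0154, -0.9999,  0.003 , -0.0204],
       [-0.9896, -0.0157, -0.1428,  0.5254],
       [ 0.1428, -0.0008, -0.9897,  1.3284],
       [ 0.    ,  0.    ,  0.    ,  1.    ]])}
scene {'fov_y': 45.10338625678272, 'cx': 322.36817333012414, 'cy': 198.403248277947, 'world_to_cam': array([[-0.5189,  0.8548,  0.006 ,  0.27  ],
       [ 0.7   ,  0.4289, -0.571 , -0.2777],
       [-0.4906, -0.2921, -0.8209,  1.7705],
       [ 0.    ,  0.    ,  0.    ,  1.    ]])}
top spent_top 0.73 [286.4 151.9] [0.6546 0.0768 0.117 ]
top spent_top 0.49 [347.7 241.6] [ 0.4039 -0.0983  0.117 ]
top spent_top 0.46 [312.6 210. ] [ 0.4901 -0.0001  0.117 ]
top spent_top 0.46 [282.9 248.8] [0.3814 0.0796 0.117 ]
top feed_tip 0.53 [219.3 193.6] [0.5207 0.2458 0.189 ]
top feed_tip 0.31 [154.4 229.3] [0.4239 0.4104 0.189 ]
top unit 0.89 [274.5 209.4] [0.5048 0.1165 0.    ]
top tray 0.62 [391.1 201.4] [ 0.5349 -0.2377  0.    ]
top old 0.32 [309.8 210.6] [0.5028 0.0093 0.    ]
top fresh_a 0.54 [286.5 213.7] [0.4901 0
[... 305 characters left out ...]
ene feed_tip 0.63 [399.  228.3] [0.5193 0.2383 0.189 ]
scene tray 0.56 [254.6 198.2] [ 0.5452 -0.244   0.    ]
scene unit 0.75 [354.9 240.3] [0.5124 0.1126 0.    ]
scene unit 0.74 [400.2 227.9] [0.3989 0.2123 0.    ]
{'clock': 0.6, 'qpos': array([-1.352 ,  0.2758,  1.5049, -0.    ,  1.3607, -0.121 ]), 'qd': array([ 0.0001, -0.0004, -0.0013, -0.0009,  0.0011, -0.0015]), 'effort': array([ -0.0011, -41.6389, -24.5984,  -0.0002,   0.0003,  -0.    ]), 'position': array([ 0.1916, -0.5421,  0.2394]), 'ee_rot': array([0.0001, 0.9856, 0.1691, 0.    ]), 'contact_force': array([-1.1027, -1.0878,  0.1813]), 'moment': array([-0.0078, -0.0051, -0.0044]), 'gripper_force': 0.0, 'width': 0.08547448138583559}
```

View pics/top.png

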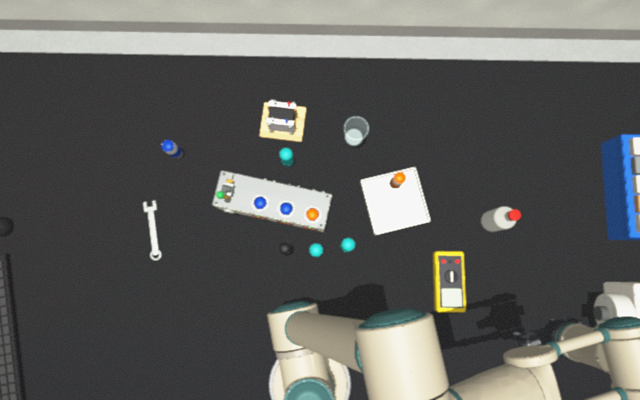

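View pics/scene.png

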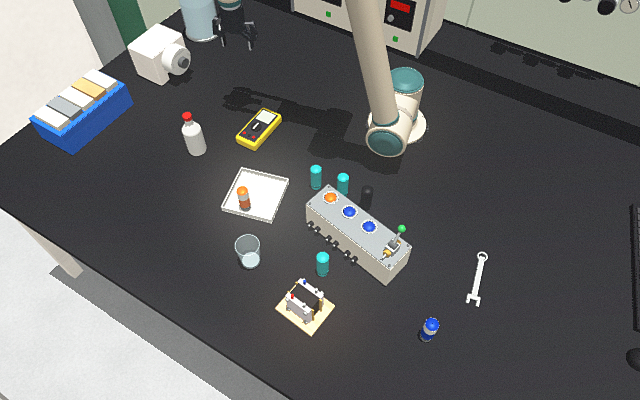

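Top view: amber candidates are the unit's cap at (312,214) and the used one in the tray at (399,179). The turquoise look-alikes are at (316,250), (348,244) and (287,155), and the black one at (286,249). In the scene view the unit's amber cap is at (330,198), the used one at (243,191) and the green ball at (401,229). I choose the amber cap in the unit's right-hand well. Next I measure by colour and crop close.

```bash
cat >> h.py <<'E'
def blob(im,px,hue,r=14,smin=130):
    h=cv2.cvtColor(im,cv2.COLOR_RGB2HSV); x,y=map(int,px)
    m=np.zeros(im.shape[:2],bool); m[y-r:y+r,x-r:x+r]=1
    m&=(h[...,0]>=hue[0])&(h[...,0]<=hue[1])&(h[...,1]>smin)&(h[...,2]>60)
    n,l,s,c=cv2.connectedComponentsWithStats(m.astype(np.uint8))
    k=1+np.argmax(s[1:,4]); return c[k],s[k]
def tri(a,b):
    A=[];B=[]
    for n,px in(('top',a),('scene',b)):
        c,f=cal(n);P=c['world_to_cam'];u=(px[0]-c['cx'])/f;v=(px[1]-c['cy'])/f
        A+=[u*P[2,:3]-P[0,:3],v*P[2,:3]-P[1,:3]];B+=[P[0,3]-u*P[2,3],P[1,3]-v*P[2,3]]
    return np.linalg.lstsq(np.array(A),np.array(B),rcond=None)[0]
E
python3 - <<'E'
from h import *
np.set_printoptions(precision=4,suppress=True)
T=cv2.imread('pics/top.png')[:,:,::-1];S=cv2.imread('pics/scene.png')[:,:,::-1]
for nm,a,b,hue,z in[('spent',(312,214),(330,198),(5,22),.1145),('b1',(286,209),(349,212),(105,130),.1145),('b2',(260,203),(369,226),(105,130),.1145),('ball',(221,194),(401,229),(45,75),.189),('old',(399,179),(243,191),(5,22),.1),('tq1',(316,250),(316,172),(80,98),.095),('tq2',(348,244),(343,178),(80,98),.095),('tq3',(287,155),(322,258),(80,98),.095)]:
    (ca,sa),(cb,sb)=blob(T,a,hue),blob(S,b,hue)
    print(nm,ca,sa,cb,sb[4],'top',ray('top',ca,z),'scene',ray('scene',cb,z),'tri',tri(ca,cb))
a=cv2.resize(T[150:270,200:440],None,fx=3,fy=3,interpolation=cv2.INTER_CUBIC)
b=cv2.resize(S[160:290,220:430],None,fx=3,fy=3,interpolation=cv2.INTER_CUBIC)
cv2.imwrite('pics/ct.png',a[:,:,::-1]);cv2.imwrite('pics/cs.png',b[:,:,::-1])
# tray mask
for n in('top','scene'):
    for l in('tray','unit'):
        r=finder.silhouettes(l,n)[0]; c=np.argwhere(r['region'])[:,::-1].astype(np.float32)
        z={'tray':.022,'unit':.11}[l]
        q=cv2.convexHull(c.astype(np.int32))[:,0]
        ap=cv2.approxPolyDP(q.reshape(-1,1,2),8 ,True)[:,0]
        print(n,l,r['p'],r['box'],[ (p.tolist(),ray(n,p,z)[:2].round(3).tolist()) for p in ap])
E
```

```text
spent [312.     213.7525] [307 209  11  11 101] [329.9167 196.8571] 84 top [0.4799 0.0014 0.1145] scene [0.482  0.0023 0.1145] tri [0.4802 0.0014 0.1116]
b1 [285.7426 208.0297] [281 203  11  11 101] [348.8222 211.1444] 90 top [0.4947 0.0748 0.1145] scene [0.497  0.0757 0.1145] tri [0.4952 0.0749 0.1115]
b2 [259.6562 202.25  ] [254 197  12  11  96] [368.6316 226.1368] 95 top [0.5099 0.148  0.1145] scene [0.5121 0.1495 0.1145] tri [0.5102 0.1486 0.1112]
ball [219.9143 194.4571] [217 192   7   6  35] [401.2826 228.2609] 46 top [0.5184 0.244  0.189 ] scene [0.5159 0.2435 0.189 ] tri [0.5179 0.2437 0.1919]
old [399.1979 177.5521] [394 172  11  12  96] [241.6216 190.2703] 74 top [ 0.5892 -0.245   0.1   ] scene [ 0.5928 -0.2449  0.1   ] tri [ 0.5904 -0.2464  0.0958]
tq1 [315.7051 249.7179] [309 243  14  14 156] [315.6891 174.5492] 193 top [ 0.3812 -0.0105  0.095 ] scene [ 0.4199 -0.0861  0.095 ] tri [ 0.4024 -0.047   0.1005]
tq2 [347.4573 244.4268] [341 238  14  14 164] [342.5464 182.067 ] 194 top [ 0.3973 -0.0991  0.095 ] scene [0.4014 0.0004 0.095 ] tri [ 0.3834 -0.0594  0.048 ]
tq3 [286.
[... 170 characters left out ...]
9, 66.5, 66.3] [([429, 221], [0.474, -0.347]), ([375, 234], [0.433, -0.186]), ([362, 180], [0.596, -0.147]), ([414, 168], [0.635, -0.304])]
top unit 0.87 [273.0, 202.8, 121.4, 62.2] [([330, 195], [0.534, -0.048]), ([322, 231], [0.433, -0.027]), ([214, 203], [0.506, 0.276]), ([222, 173], [0.592, 0.258])]
scene tray 0.68 [255.8, 196.5, 69.5, 53.6] [([288, 181], [0.443, -0.18]), ([271, 222], [0.603, -0.137]), ([222, 209], [0.644, -0.296]), ([242, 168], [0.478, -0.342])]
scene unit 0.58 [358.6, 233.8, 105.8, 101.2] [([405, 264], [0.565, 0.291]), ([381, 283], [0.649, 0.261]), ([308, 224], [0.594, -0.004]), ([307, 202], [0.531, -0.048]), ([329, 184], [0.439, -0.026]), ([404, 225], [0.453, 0.234])]
```

View pics/ct.png

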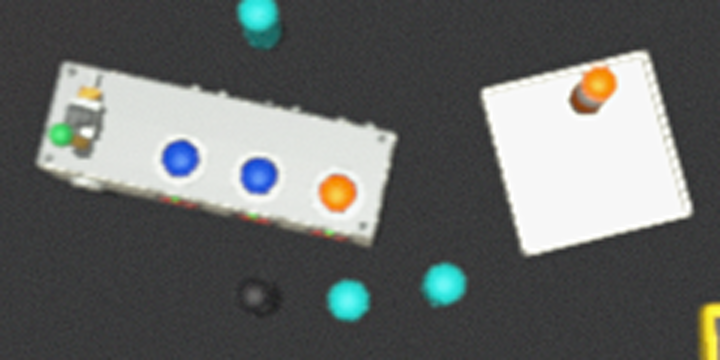

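View pics/cs.png

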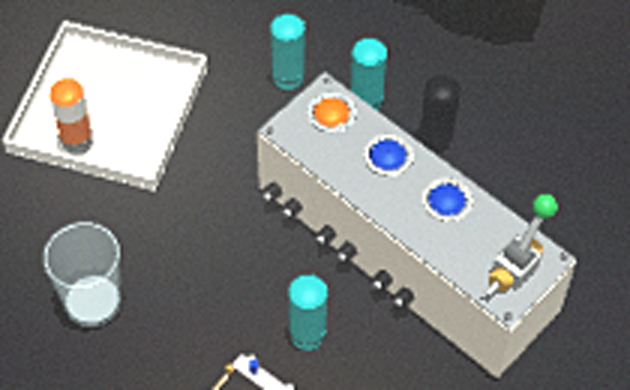

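The close crops confirm it: the amber cap is flush in the unit's end well (spent ≈ 0.481, 0.002), with both blues beside it. The lever, with the green ball, leans to the robot's side. The spacing and the valve position agree with unit yaw ≈ -11.6°. I start by turning the tool to the unit's axes and closing the fingers.

Request:
servo_tool([
  [3,-2,0,0,0,7.8,1],
  [3,-2,0,0,0,7.8,1],
  [3,-2,0,0,0,7.8,1],
  [3,-2,0,0,0,7.7,1],
  [3,-3,0,0,0,0,1],
], squeeze=40)

```text
clock: 1.3
position: [0.3347, -0.4241, 0.2395]
ee_rot: [0.001, 0.995, -0.103, 0.0]
contact_force: [-0.2, -0.8, 0.2]
width: 0.0123
gripper_force: 0.0
```

```bash
cat >> h.py <<'E'
from scipy.spatial.transform import Rotation as Ro
UX=np.array([.980,-.2010,0]);UY=np.array([.2010,.980,0]);SP=np.array([.4808,.0018,0])
PV=SP+.016*UX+.245*UY
np.set_printoptions(precision=4,suppress=True)
def go(t,yaw=-11.6):
    s=manip.get_state();q=s['ee_rot'];R=Ro.from_quat([q[1],q[2],q[3],q[0]]);d=np.array(t)-s['position']
    Rt=Ro.from_matrix(Ro.from_euler('z',yaw,degrees=True).as_matrix()@np.diag([1,-1,-1.]))
    print('t',s['clock'],'pos',s['position'],'F',s['contact_force'],'w',s['width'],s['gripper_force'])
    print('shift cm',100*R.inv().apply(d),'turn deg',np.degrees((R.inv()*Rt).as_rotvec()))
E
python3 -c "
from h import *
print(PV); t=PV-.080*UX;t[2]=.235;go(t)"
```

```text
[0.5457 0.2387 0.    ]
t 1.3 pos [ 0.3347 -0.4241  0.2395] F [-0.185  -0.843   0.1942] w 0.012334004993781685 0.0
shift cm [ -0.9248 -69.1656   0.3757] turn deg [ 0.0653 -0.0237 -0.2218]
```

Request:
servo_tool([
  [0,-4.9,0,0,0,0,1],
  [0,-4.9,0,0,0,0,1],
  [0,-4.9,0,0,0,0,1],
  [0,-4.9,0,0,0,0,1],
  [0,-4.9,0,0,0,0,1],
])

```text
clock: 1.8
position: [0.3834, -0.1826, 0.2395]
ee_rot: [0.0, 0.995, -0.102, 0.0]
contact_force: [1.0, 0.6, -0.2]
width: 0.0
gripper_force: 0.0
```

Request:
servo_tool([
  [0,-4.9,0,0,0,0,1],
  [0,-4.9,0,0,0,0,1],
  [0,-4.9,0,0,0,0,1],
  [0,-4.9,0,0,0,0,1],
  [0,-4.9,0,0,0,0,1],
])

```text
clock: 2.3
position: [0.4328, 0.0575, 0.2397]
ee_rot: [0.0, 0.995, -0.101, 0.001]
contact_force: [2.0, -1.0, 0.2]
width: -0.0005
gripper_force: 0.0
```

```bash
python3 -c "
from h import *
t=PV-.080*UX;t[2]=.192;go(t)"
```

```text
t 2.3 pos [0.4328 0.0575 0.2397] F [ 1.9722 -0.9561  0.2124] w -0.0005281065764502832 0.0
shift cm [ -0.6014 -20.0199   4.768 ] turn deg [ 0.0036 -0.0796 -0.0295]
```

Request:
servo_tool([
  [-0.6,-4.7,0,0,0,0,1],
  [0,-4.7,0,0,0,0,1],
  [0,-4.7,0,0,0,0,1],
  [0,-4.7,0.5,0,0,0,1],
  [0,-1.2,4.2,0,0,0,1],
])

```text
clock: 2.8
position: [0.472, 0.2588, 0.1963]
ee_rot: [-0.004, 0.995, -0.099, 0.006]
contact_force: [-0.0, -0.4, -0.4]
width: 0.0003
gripper_force: 0.0
```

Request:
servo_tool([
  [0,0,0,0,0,0,1],
  [1,0,0,0,0,0,1],
  [1,0,0,0,0,0,1],
  [1,0,0,0,0,0,1],
  [1,0,0,0,0,0,1],
])

```text
clock: 3.3
position: [0.5072, 0.2438, 0.1937]
ee_rot: [-0.001, 0.995, -0.102, 0.0]
contact_force: [-3.1, 0.8, 2.5]
width: -0.0005
gripper_force: 1.4
```

```bash
python3 -c "
from h import *
t=PV+.012*UX;t[2]=.192;go(t);c=optics.get_image('scene');print(blob(c,(398,231),(45,75),22))
snap('wrist','w1')"
```

```text
t 3.3 pos [0.5072 0.2438 0.1937] F [-3.0828  0.7843  2.4555] w -0.0005322317152655636 1.4016022346913815
shift cm [ 5.08   -0.2824  0.1721] turn deg [-0.0671 -0.0102 -0.1334]
(array([399.0222, 230.0444]), array([396, 227,   8,   7,  45], dtype=int32))
```

Request:
servo_tool([
  [0.8,-0.2,0,0,0,0,1],
  [0.8,0,0,0,0,0,1],
  [0.8,0,0,0,0,0,1],
  [0.8,0,0,0,0,0,1],
  [0.8,0,0,0,0,0,1],
])

```text
clock: 3.9
position: [0.5463, 0.2383, 0.1918]
ee_rot: [0.0, 0.995, -0.101, -0.001]
contact_force: [-1.8, 0.9, -1.7]
width: -0.0
gripper_force: 1.0
```

Request:
servo_tool([
  [0.3,0,0,0,0,0,1],
  [0.2,0,0,0,0,0,1],
  [0.2,0,0,0,0,0,1],
  [0.0,0,0,0,0,0,1],
  [0,0,0,0,0,0,1],
])

```text
clock: 4.4
position: [0.5528, 0.237, 0.1924]
ee_rot: [0.0, 0.995, -0.101, 0.0]
contact_force: [-1.2, -0.5, -1.2]
width: 0.0001
gripper_force: 0.7
```

```bash
python3 -c "
from h import *
t=PV+.012*UX;t[2]=.192;go(t);print(manip.get_state()['position']@UX-PV@UX)
b=snap('scene','s2');print(blob(b,(385,240),(45,75),30), proj('scene',PV+.0305*UX+[0,0,.189]),proj('scene',PV-.0305*UX+[0,0,.189]))"
```

```text
t 4.4 pos [0.5528 0.237  0.1924] F [-1.2105 -0.548  -1.2391] w 6.866326182783821e-05 0.6769239853019826
shift cm [ 0.4751 -0.0207  0.0391] turn deg [ 0.0041 -0.0241 -0.0224]
0.00725658439585386
(array([387.9556, 242.1556]), array([385, 239,   7,   8,  45], dtype=int32)) [387.5601 242.9921] [401.745 228.451]
```

Request:
servo_tool([
  [0.15,0,0,0,0,0,1],
  [0.15,0,0,0,0,0,1],
  [0.15,0,0,0,0,0,1],
  [0.1,0,0,0,0,0,1],
  [0,0,0,0,0,0,1],
])

```text
clock: 4.95
position: [0.5535, 0.2369, 0.1922]
ee_rot: [-0.0, 0.995, -0.101, -0.005]
contact_force: [-11.9, 1.6, 4.4]
width: -0.0002
gripper_force: 5.7
```

Request:
servo_tool([
  [0.1,0,0,0,0,0,1],
  [0.1,0,0,0,0,0,1],
  [0.1,0,0,0,0,0,1],
  [0.0,0,0,0,0,0,1],
  [0,0,0,0,0,0,1],
])

```text
clock: 5.45
position: [0.5537, 0.2368, 0.1922]
ee_rot: [-0.0, 0.995, -0.101, -0.008]
contact_force: [-16.2, 4.0, 7.7]
width: -0.0
gripper_force: 8.4
```

```bash
python3 -c "
from h import *
go(PV);print(manip.get_state()['position']@UX-PV@UX)
b=snap('scene','s3');print(blob(b,(385,240),(45,75),30))"
```

```text
t 5.45 pos [0.5537 0.2368 0.1922] F [-16.223    4.0057   7.6896] w -4.800895643642107e-05 8.405031077563763
shift cm [-0.5314 -0.0424 19.2313] turn deg [ 0.0564  0.8611 -0.0159]
0.008206104315542306
(array([387.9362, 242.2979]), array([385, 239,   7,   8,  47], dtype=int32))
```

The stop has been reached: 16 N with no further motion, and the ball sits at its predicted shut pixel. I back off, rise and go over the spent cap.

Request:
servo_tool([
  [-1.5,0,0,0,0,0,1],
  [-2,0,0,0,0,0,1],
  [0,0,-3.5,0,0,0,1],
  [0,4.8,0,0,0,0,1],
  [0,4.8,0,0,0,0,1],
])

```text
clock: 6.0
position: [0.5092, 0.148, 0.229]
ee_rot: [-0.0, 0.995, -0.1, 0.004]
contact_force: [1.3, -1.1, -0.3]
width: 0.0001
gripper_force: 0.0
```

Request:
servo_tool([
  [0,4.8,0,0,0,0,1],
  [0,4.8,0,0,0,0,1],
  [0,4.8,0,0,0,0,1],
  [0,0,0,0,0,0,1],
  [0,0,0,0,0,0,1],
])

```text
clock: 6.5
position: [0.4792, 0.006, 0.228]
ee_rot: [0.0, 0.995, -0.103, 0.002]
contact_force: [0.7, 0.3, -0.5]
width: -0.0002
gripper_force: 0.0
```

```bash
python3 -c "
from h import *
go(SP+[0,0,.135]);snap('wrist','w2');b=snap('scene','s4');print(blob(b,(385,240),(45,75),30))
t=snap('top','t4');print([r for r in finder.tip_of('spent_top','wrist')][:3],proj('wrist',SP+[0,0,.117]))"
```

```text
t 6.5 pos [0.4792 0.006  0.228 ] F [ 0.7499  0.2751 -0.5153] w -0.000176543518976753 0.0
shift cm [0.2108 0.3797 9.3017] turn deg [-0.0004 -0.1892 -0.2092]
(array([387.8261, 242.087 ]), array([384, 239,   8,   8,  46], dtype=int32))
[{'at': [325.9, 202.5], 'p': 0.95}, {'at': [470.1, 265.8], 'p': 0.86}, {'at': [360.3, 307.6], 'p': 0.67}] [327.0259 202.819 ]
```

View pics/w2.png

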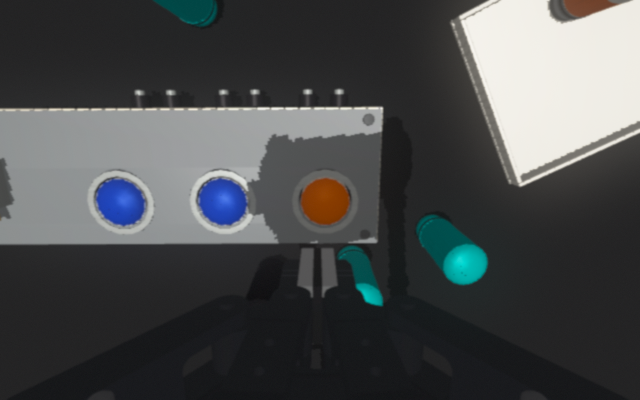

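The wrist view shows the amber cap at (326,202), against a predicted (327,203), with the blue caps in line and the deck edge level. So the position is good, and I descend.

Request:
servo_tool([
  [0.2,0.4,2,0,0,0,1],
  [0,0,3.0,0,0,0,1],
  [0,0,3,0,0,0,1],
  [0,0,0.5,0,0,0,1],
  [0,0,0,0,0,0,1],
])

```text
clock: 7.2
position: [0.4794, 0.0039, 0.1417]
ee_rot: [0.0, 0.995, -0.1, -0.001]
contact_force: [0.1, 0.2, 0.1]
width: -0.0002
gripper_force: 0.0
```

Request:
servo_tool([
  [0,0,0.4,0,0,0,1],
  [0,0,0.4,0,0,0,1],
  [0,0,0.4,0,0,0,1],
  [0,0,0.3,0,0,0,1],
  [0,0,0,0,0,0,1],
])

```text
clock: 7.7
position: [0.4794, 0.0029, 0.1271]
ee_rot: [0.0, 0.995, -0.101, -0.0]
contact_force: [0.3, -0.1, 0.2]
width: 0.0001
gripper_force: 0.0
```

```bash
python3 -c "
from h import *
go(SP+[0,0,.125])"
```

```text
t 7.7 pos [0.4794 0.0029 0.1271] F [ 0.2565 -0.1388  0.153 ] w 0.00014058321345058263 0.0
shift cm [0.1638 0.0826 0.2094] turn deg [ 0.0068  0.0219 -0.0361]
```

Request:
servo_tool([
  [0.15,0.1,0,0,0,0,1],
  [0,0,0.15,0,0,0,1],
  [0,0,0.15,0,0,0,1],
  [0,0,0.1,0,0,0,1],
  [0,0,0,0,0,0,1],
])

```text
clock: 8.2
position: [0.4814, 0.0015, 0.1241]
ee_rot: [0.0, 0.995, -0.101, 0.001]
contact_force: [-1.0, -0.0, 6.8]
width: -0.0001
gripper_force: 3.3
```

Request:
servo_tool([
  [0,0,0.15,0,0,0,1],
  [0,0,0.15,0,0,0,1],
  [0,0,0.1,0,0,0,1],
  [0,0,0,0,0,0,1],
  [0,0,0,0,0,0,1],
])

```text
clock: 8.7
position: [0.4816, 0.0015, 0.1204]
ee_rot: [0.0, 0.995, -0.101, 0.001]
contact_force: [-1.5, 0.3, 6.8]
width: 0.0001
gripper_force: 3.6
```

Request:
servo_tool([
  [0,0,0.1,0,0,0,1],
  [0,0,0.08,0,0,0,1],
  [0,0,0,0,0,0,1],
  [0,0,0,0,0,0,1],
  [0,0,0,0,0,0,1],
])

```text
clock: 9.2
position: [0.4816, 0.0015, 0.1187]
ee_rot: [0.0, 0.995, -0.101, 0.001]
contact_force: [-1.2, -0.6, 8.0]
width: -0.0
gripper_force: 3.7
```

Request:
servo_tool([
  [0,0,-1,0,0,0,1],
  [0,0,-2,0,0,0,1],
  [0,0,-2.5,0,0,0,0.2],
  [0,0,-1,0,0,0,-0.6],
  [0,0,0,0,0,0,-0.6],
])

```text
clock: 9.7
position: [0.4819, 0.0015, 0.184]
ee_rot: [0.0, 0.995, -0.101, 0.002]
contact_force: [-0.4, -0.0, 0.0]
width: 0.0429
gripper_force: 0.0
```

```bash
python3 -c "
from h import *
go(SP+[0,0,.124])
b=snap('scene','s5');t=snap('top','t5')
ca,cb=blob(t,proj('top',SP+[0,0,.145]),(5,22))[0],blob(b,proj('scene',SP+[0,0,.145]),(5,22),20)[0]
print(ca,cb,ray('scene',cb,.1445),proj('scene',SP+[0,0,.1445]),proj('scene',SP+[0,0,.1145]))
snap('wrist','w5');print(finder.tip_of('spent_top','wrist')[:2],proj('wrist',SP+[0,0,.147]),proj('wrist',SP+[0,0,.117]))
i=np.hstack([cv2.imread('pics/w5.png')[100:,200:500],cv2.resize(b[150:283,270:370][:,:,::-1],None,fx=2.256,fy=2.256)[:300]])
cv2.imwrite('pics/c5.png',i)"
```

```text
t 9.7 pos [0.4819 0.0015 0.184 ] F [-0.3831 -0.0471  0.0417] w 0.04294322282398539 0.0
shift cm [-0.134  -0.0036  5.9957] turn deg [-0.0081 -0.2088 -0.0324]Traceback (most recent call last):
  File "<string>", line 5, in <module>
    ca,cb=blob(t,proj('top',SP+[0,0,.145]),(5,22))[0],blob(b,proj('scene',SP+[0,0,.145]),(5,22),20)[0]
          ~~~~^^^^^^^^^^^^^^^^^^^^^^^^^^^^^^^^^^^^
  File "h.py", line 17, in blob
    k=1+np.argmax(s[1:,4]); return c[k],s[k]
        ~~~~~~~~~^^^^^^^^^
    return _wrapfunc(a, 'argmax', axis=axis, out=out, **kwds)
    return bound(*args, **kwds)
ValueError: attempt to get argmax of an empty sequence
```

```bash
python3 -c "
from h import *
b=cv2.imread('pics/s5.png')
snap('wrist','w5');print(manip.get_state()['width'],finder.tip_of('spent_top','wrist')[:2],proj('wrist',SP+[0,0,.147]),proj('wrist',SP+[0,0,.117]))
i=np.hstack([cv2.imread('pics/w5.png')[100:,200:500],cv2.resize(b[150:283,270:370],None,fx=2.256,fy=2.256)[:300]])
cv2.imwrite('pics/c5.png',i)"
```

```text
0.06546162477220102 [{'at': [489.6, 298.4], 'p': 0.75}, {'at': [360.7, 340.3], 'p': 0.67}] [318.5593 244.7549] [318.3601 225.9494]
```

View pics/c5.png

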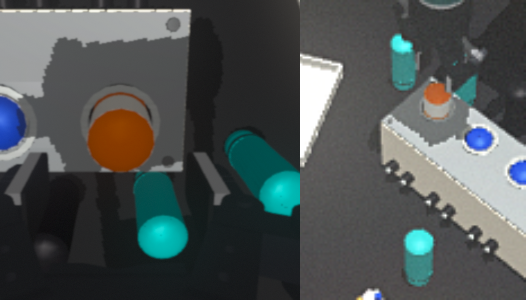

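The cartridge has popped up: in the wrist view the cap is at (320,240), matching the raised height, and white barrel shows in the scene view. The fingers straddle it, so I descend and grip.

Request:
servo_tool([
  [-0.1,0,1.5,0,0,0,-0.6],
  [0,0,2,0,0,0,-0.6],
  [0,0,2,0,0,0,-0.6],
  [0,0,0.9,0,0,0,-0.6],
  [0,0,0,0,0,0,-0.6],
])

```text
clock: 10.4
position: [0.4784, 0.0021, 0.1167]
ee_rot: [-0.0, 0.995, -0.101, -0.002]
contact_force: [0.1, 0.0, 0.1]
width: 0.0683
gripper_force: 0.0
```

Request:
servo_tool([
  [0,0,0,0,0,0,0.0],
  [0,0,0,0,0,0,0.4],
  [0,0,0,0,0,0,1],
  [0,0,0,0,0,0,1],
  [0,0,0,0,0,0,1],
], squeeze=40)

```text
clock: 10.9
position: [0.4805, 0.0017, 0.1192]
ee_rot: [0.0, 0.995, -0.101, 0.001]
contact_force: [0.2, -0.5, 2.2]
width: 0.0348
gripper_force: 40.2
```

Request:
servo_tool([
  [0,0,-1,0,0,0,1],
  [0,0,-1.5,0,0,0,1],
  [0,0,-2,0,0,0,1],
  [0,0,-2,0,0,0,1],
  [0,0,-2,0,0,0,1],
])

```text
clock: 11.4
position: [0.4793, 0.0022, 0.2044]
ee_rot: [-0.0, 0.995, -0.101, -0.001]
contact_force: [-0.3, -0.6, -1.1]
width: 0.0349
gripper_force: 40.1
```

Request:
servo_tool([
  [0,0,-1.5,0,0,0,1],
  [0,0,0,0,0,0,1],
  [0,3,0,0,0,0,1],
  [0,4,0,0,0,0,1],
  [0,4,0,0,0,0,1],
])

```text
clock: 11.9
position: [0.4567, -0.1062, 0.2176]
ee_rot: [-0.0, 0.995, -0.1, -0.001]
contact_force: [-0.0, 0.7, -1.5]
width: 0.035
gripper_force: 40.4
```

```bash
python3 -c "
from h import *
go([.493,-.252,.14])
snap('wrist','w6');b=snap('scene','s6');t=snap('top','t6')
for n in('top','scene'):
    im={'top':t,'scene':b}[n]
    g=cv2.cvtColor(im,cv2.COLOR_RGB2HSV); m=((g[...,1]<40)&(g[...,2]>170)).astype(np.uint8)
    k,l,s,c=cv2.connectedComponentsWithStats(m); x,y=map(int,proj(n,np.array([.5,-.27,.004]))); q=l==l[y,x]
    pts=np.argwhere(q)[:,::-1].astype(np.int32); h=cv2.convexHull(pts); ap=cv2.approxPolyDP(h,7,True)[:,0]
    print(n,q.sum(),[(p.tolist(),ray(n,p,.022)[:2].round(3).tolist()) for p in ap])
    print('goal px',proj(n,np.array([.493,-.252,.004])))
i=np.hstack([cv2.imread('pics/w6.png')[:,120:520],cv2.resize(b[120:253,200:333][:,:,::-1],None,fx=3,fy=3)[:400]])
cv2.imwrite('pics/c6.png',np.vstack([i,np.zeros((1,i.shape[1],3),np.uint8)]))"
```

```text
t 11.9 pos [ 0.4567 -0.1062  0.2176] F [-0.0383  0.6859 -1.5482] w 0.034984414016525606 40.41213528311346
shift cm [ 6.4894 13.5657  7.7414] turn deg [-0.0254  0.1022  0.0718]
top 1545 [([430, 220], [0.477, -0.35]), ([390, 225], [0.461, -0.23]), ([376, 176], [0.609, -0.189]), ([414, 167], [0.638, -0.304])]
goal px [396.1403 215.0027]
scene 2142 [([288, 179], [0.436, -0.184]), ([271, 223], [0.606, -0.135]), ([222, 210], [0.647, -0.294]), ([241, 167], [0.476, -0.347])]
goal px [261.7672 185.4755]Traceback (most recent call last):
  File "<string>", line 12, in <module>
    i=np.hstack([cv2.imread('pics/w6.png')[:,120:520],cv2.resize(b[120:253,200:333][:,:,::-1],None,fx=3,fy=3)[:400]])
    return _nx.concatenate(arrs, 1, dtype=dtype, casting=casting)
           ~~~~~~~~~~~~~~~^^^^^^^^^^^^^^^^^^^^^^^^^^^^^^^^^^^^^^^
ValueError: all the input array dimensions except for the concatenation axis must match exactly, but along dimension 0, the array at index 0 has size 400 and the array at index 1 has size 399
```

Request:
servo_tool([
  [1.6,3.4,0,0,0,0,1],
  [1.6,3.4,0,0,0,0,1],
  [1.6,3.4,0,0,0,0,1],
  [1.2,2.4,0,0,0,0,1],
  [0.5,1,0,0,0,0,1],
])

```text
clock: 12.55
position: [0.4947, -0.2532, 0.2175]
ee_rot: [-0.0, 0.995, -0.102, -0.0]
contact_force: [1.2, 0.3, -1.5]
width: 0.035
gripper_force: 40.8
```

```bash
python3 -c "
from h import *
go([.493,-.252,.085])
w=snap('wrist','w6');b=snap('scene','s6')
i=np.hstack([w[:399,120:520],cv2.resize(b[120:253,200:333],None,fx=3,fy=3)])
cv2.imwrite('pics/c6.png',i[:,:,::-1])"
```

```text
t 12.55 pos [ 0.4947 -0.2532  0.2175] F [ 1.2405  0.2736 -1.4796] w 0.03501251093291597 40.770906167454086
shift cm [-0.1807 -0.0798 13.2501] turn deg [-0.027   0.0401 -0.0824]
```

View pics/c6.png

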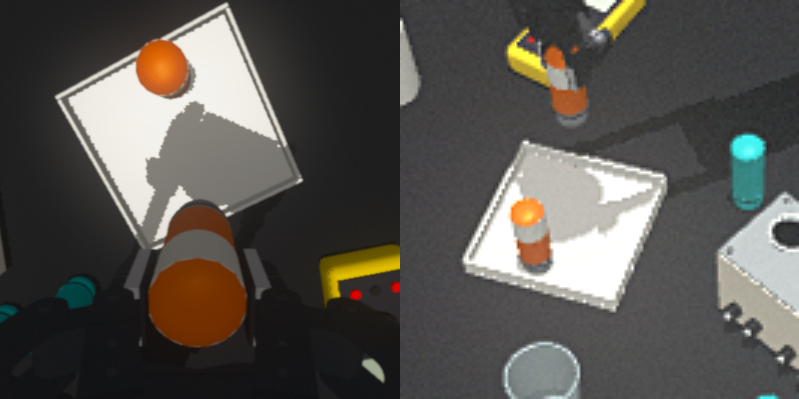

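The cartridge hangs upright in the fingers above the free half of the tray (right crop: held at (570,85), used one at (530,235)). I lower it.

Request:
servo_tool([
  [-0.1,0,2.5,0,0,0,1],
  [0,0,3,0,0,0,1],
  [0,0,3,0,0,0,1],
  [0,0,2.5,0,0,0,1],
  [0,0,1.2,0,0,0,1],
])

```text
clock: 13.15
position: [0.4911, -0.2486, 0.0943]
ee_rot: [-0.002, 0.995, -0.101, -0.002]
contact_force: [0.0, 0.4, -1.5]
width: 0.035
gripper_force: 40.8
```

Request:
servo_tool([
  [0,0,0.2,0,0,0,1],
  [0,0,0.2,0,0,0,1],
  [0,0,0.2,0,0,0,1],
  [0,0,0.1,0,0,0,1],
  [0,0,0,0,0,0,1],
])

```text
clock: 13.65
position: [0.4933, -0.2522, 0.0902]
ee_rot: [0.0, 0.995, -0.101, 0.001]
contact_force: [-0.5, -0.8, -1.8]
width: 0.0351
gripper_force: 40.8
```

Request:
servo_tool([
  [0,0,0.3,0,0,0,1],
  [0,0,0.3,0,0,0,1],
  [0,0,0.3,0,0,0,1],
  [0,0,0.2,0,0,0,1],
  [0,0,0,0,0,0,1],
])

```text
clock: 14.15
position: [0.4927, -0.2518, 0.078]
ee_rot: [-0.0, 0.995, -0.101, -0.0]
contact_force: [0.2, -0.1, -2.0]
width: 0.0349
gripper_force: 40.8
```

Request:
servo_tool([
  [0,0,0.1,0,0,0,1],
  [0,0,0.1,0,0,0,1],
  [0,0,0.05,0,0,0,1],
  [0,0,0.0,0,0,0,1],
  [0,0,0,0,0,0,1],
])

```text
clock: 14.65
position: [0.493, -0.252, 0.076]
ee_rot: [0.0, 0.995, -0.101, 0.0]
contact_force: [0.2, -0.0, -1.8]
width: 0.0348
gripper_force: 40.8
```

Request:
servo_tool([
  [0,0,0.05,0,0,0,1],
  [0,0,0.05,0,0,0,1],
  [0,0,0.03,0,0,0,1],
  [0,0,0.0,0,0,0,1],
  [0,0,0,0,0,0,1],
])

```text
clock: 15.15
position: [0.4933, -0.2521, 0.0754]
ee_rot: [0.0, 0.995, -0.101, 0.0]
contact_force: [0.2, 0.1, 6.1]
width: 0.035
gripper_force: 41.4
```

Contact with the tray floor, at the expected height. I ease off, release and withdraw.

Request:
servo_tool([
  [0,0,-0.05,0,0,0,1],
  [0,0,0,0,0,0,0.1],
  [0,0,0,0,0,0,-0.2],
  [0,0,0,0,0,0,-0.5],
  [0,0,0,0,0,0,-0.6],
], squeeze=20)

```text
clock: 15.65
position: [0.4929, -0.2519, 0.075]
ee_rot: [-0.0, 0.995, -0.101, -0.0]
contact_force: [0.9, 0.3, 0.5]
width: 0.0679
gripper_force: 0.0
```

Request:
servo_tool([
  [0,0,0,0,0,0,-0.6],
  [0,0,-1,0,0,0,-0.6],
  [0,0,-3,0,0,0,-0.6],
  [0,0,-4.5,0,0,0,-0.6],
  [0,0,-4.5,0,0,0,-0.6],
])

```text
clock: 16.15
position: [0.4926, -0.2517, 0.2069]
ee_rot: [-0.0, 0.995, -0.101, -0.0]
contact_force: [-0.5, -0.8, 0.9]
width: 0.0684
gripper_force: 0.0
```

Request:
servo_tool([
  [-3,0,0,0,0,0,-0.6],
  [-4,0,0,0,0,0,-0.6],
  [-3,0,0,0,0,0,-0.6],
  [0,0,0,0,0,0,-0.6],
  [0,0,0,0,0,0,-0.6],
])

```text
clock: 16.65
position: [0.3951, -0.232, 0.2063]
ee_rot: [0.001, 0.995, -0.102, 0.001]
contact_force: [-0.0, 0.3, 0.2]
width: 0.0687
gripper_force: 0.0
```

```bash
python3 -c "
from h import *
go(SP)
b=snap('scene','s7');t=snap('top','t7');print(blob(b,(385,240),(45,75),30))
cv2.imwrite('pics/c7.png',np.hstack([cv2.resize(b[130:310,210:430],None,fx=2,fy=2,interpolation=2),cv2.resize(t[140:260,340:440],None,fx=3,fy=3,interpolation=2)])[:,:,::-1]) "
```

```text
t 16.65 pos [ 0.3951 -0.232   0.2063] F [-0.0483  0.3235  0.2006] w 0.06866790380607114 0.0
shift cm [  3.6125 -24.6532  20.6076] turn deg [ 0.061  -0.1365 -0.0717]
(array([387.8511, 242.1702]), array([384, 239,   8,   8,  47], dtype=int32))
```

View pics/c7.png

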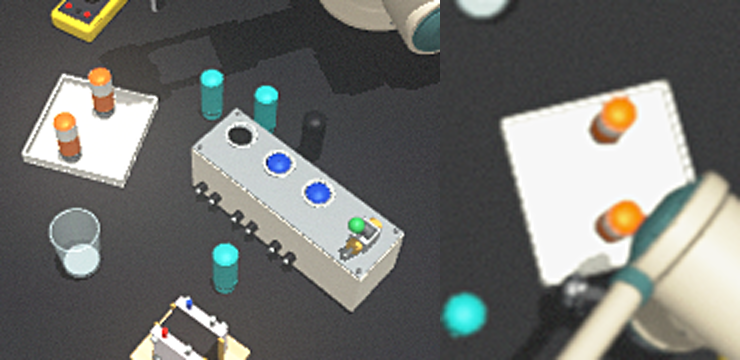

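Both amber cartridges stand upright in the tray (crop (100,90) and (66,135)). The well is empty, both blues are still latched and the lever is back. I hand in.

```bash
python3 -c "
from h import *
print(manip.sign_off())"
```

```text
the job is handed in; nothing more can be done
None
```

The feed valve was shut first, then the spent cartridge was unlatched, drawn out and stood upright in the drip tray beside the used one; the blue cartridges stayed latched, and the job was handed in at about 17 s.

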